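# Swing the large funnel's handle in over its board

## Robot

A 6-joint arm with a two-finger parallel gripper is mounted at the origin on the work surface. World frame = base frame: x ahead of the robot, y to its left, z up, the work surface at z = 0. Lengths are in m, angles in rad, forces in N, time in s.
With the tool pointing down it reaches from about 0.325 to 0.775 m from the base axis. Payload 5.5 kg.
Tool frame: the origin (TCP) lies at the very end of the fingers, on their centre line; the grasp point (between the pads) lies 19 mm behind it; z points along the fingers, y is the direction in which the jaws open and shut (so a half turn about z gives the same grasp; the last joint's range is limited). The gripper opens to 88 mm and grips with 3 to 60 N. Pads are 20 mm wide; open, the fingers measure 115 mm over their backs; the gripper's body (75 mm by 178 mm) begins 61 mm behind the grasp point.
Start: joints at [1.26, 0.091, 1.231, -0, 1.82, -0.057], TCP at [0.151, 0.581, 0.223] pointing down, gripper open.
Joint ranges: [-2.87, 2.87], [-0.86, 2.18], [0.17, 2.46], [-1.51, 4.65], [0.06, 2.69], [-2.65, 2.65]. Speed limits (rad/s): [2.57, 2.57, 3.01, 3.14, 3.14, 3.14].

## Interface

Orientations are given as [roll, pitch, yaw] about the fixed x, y, z axes, in that order (R = Rz(yaw) Ry(pitch) Rx(roll)).
In Python, from plant import manip gives the robot as it stands. The module is installed in compiled form; this text tells all that it offers.
- The arm moves only by the shell command python3 -m creep 'ROWS' [FORCE]. ROWS is a JSON object of lists of equal length, an entry for each row: "delta_pos": the shift along the tool's x, y, z in m, a list of three; "yaw": the turn about the tool's z in rad; "claw": the closure in counts, from 0 (fully open) to 255 (shut). In form: {"delta_pos": [[x, y, z], ...], "yaw": [yaw, ...], "claw": [claw, ...]}. A call has 1 to 8 rows; each row shifts and turns the pose as measured when the row begins, along the tool's axes as they then stand; what a row does not reach is not made up. A row lasts 1/10 s, in which the tool goes at most 50 mm and 8.59 degrees, less where a joint would pass 70% of its speed; a pose out of reach is approached as far as the arm can. A call is refused whole if a number of a shift passes 0.05 or a number of a turn 0.15, either way. A call with a gripper value outside its range is refused whole. The fingers move at their own pace and stop on an object; FORCE is the grip in N (left out, the last holds). Time passes only in rows, so rows that do not move let the fingers close. It gives the time, the measured TCP pose, the force and the opening at its end, in the units of the state.
- manip.get_obs(): the state, without advancing time (a new reading comes with each control period).
- manip.grab_frame(name): name is "scene" or "top" or "wrist"; returns the picture (400x640x3 uint8, red, green, blue); there is no depth.
- manip.camera_info(name): a dict with "intrinsics" (3x3 intrinsics, pixels), "view" (4x4, takes a point from world to camera coordinates). Camera axes: x right, y down, z forward; pixel columns grow to the right and rows downward; lengths in m; the calibration is good to about 2 mm. A picture is of the moment at which its call begins: read the wrist's pose just before it. camera_info takes no time and is no camera call; for the wrist camera it gives the pose at the moment of the call.
- manip.job_done(): hands the job in, once; it reports no verdict.
Trained networks look in the newest picture that a camera, given by its name, has taken for a name from the list of things; names that differ only in an ending like _2 or _b are one class to them, and where a whole thing is asked for, a point or a joint stands for the part that bears it (a point fixed in the world has none). Each returns a list of dicts, best first, with "conf" (0 to 1); they miss things now and then, are a little off and sometimes report something else, mostly with a low value. They report only what shows in the picture. A call takes as long as a camera call. They do not tell look-alikes from the thing itself.
- manip.trace(camera, name): "mask" (400x640 bool, what is visible of it) and "rect" ([left, top, width, height] in pixels, round what is visible of it).
- manip.tip_of(camera, name): "centre" ([column, row] in pixels: a listed point, or the origin of a listed thing).
The state is a dict: "time": time; "joint_pos": joint angles; "dq": joint speeds; "effort": joint torques, N m; "ee_pos": TCP position; "orientation": TCP orientation; "wrist_force": force on the tool from outside, world axes, zero at the start; "torque": the same for the moment, N m; "opening": opening from 0.0 (shut) to 1.0 (fully open).
Only numpy, scipy, OpenCV 4.12 (cv2) and the standard library are available. Lean on these libraries where they do the work, as an engineer would, in place of code of your own. Each camera call takes 0.05 s, during which the arm holds its last target.

## Task

The long handle of the larger parts funnel sticks out sideways over the sharpening slab. Swing it in, without taking the funnel off its jar, until it lies above the long board its jar stands on, pointing straight along the dark strip down the board's middle, and let go. Leave the smaller funnel as it is.

Things in the scene. Friction and masses are not known exactly. Their poses are not given: they have to be found in the camera images.
- funnel_large (a joint): Swivel of the larger steel funnel (rim 104 mm across, top 130 mm above the desk) on its fixed 72 mm clear jar, rad about the vertical: 0 = handle above the dark strip, pointing along the board; positive anticlockwise from above; starts -1.45 to -0.85, turns from -2.2 to 1.2. It cannot lift or shift, turns with about 1 N at the handle and stays where left.
- large_handle (a point): Grip point on the larger funnel's handle, a flat steel bar 14 mm wide, 10 mm thick: centre of the bar, 125 mm out from the swivel axis, 120 mm above the desk. The bar is free for 70 mm inwards and ends 40 mm further out. x axis: outward along the handle; z up. It turns with the funnel.
- large_axis (a point): Point on the vertical swivel axis of the larger funnel, at the height of its handle (120 mm above the desk). Fixed to the board: x axis points along the dark strip on the plywood board (225 x 84 x 8 mm, fixed to the desk; it reaches 180 mm from the axis along x), z up.
- small_handle (a point): Point on the handle of the smaller steel funnel (rim 68 mm across, on a 50 mm jar with a round foot, no long board), 65 mm out from its own swivel axis, 86 mm above the desk; its handle ends 90 mm from that axis. x axis: outward along the handle. It turns as lightly as the larger one and is to be left alone.
Things that resemble listed ones, but are neither listed nor needed, are in the scene too. What is shaped like the part that bears funnel_large but green or turquoise is not meant.

How it is judged:
By the outcome, as a careful person would: the job done as asked, in the order asked, and still so for the second after the job is handed in, with the robot touching nothing.
It also fails if it takes over 32 s, if anything falls off the work surface, if the arm or the gripper's body presses on something with over 40 N, if the wrist force passes 120 N, or if a joint passes its speed limit or range.

## Working session

There is one attempt and no reset: what is moved stays moved. The work goes in short steps, Python scripts to look and compute and a shell command to move; the robot and the scene stay as the last step left them, time stands still between calls to the robot, and variables do not carry over. Pictures are saved under pics/ and viewed, and the job is handed in when it is done.

```bash
mkdir -p pics
cat > h.py <<'E'
import numpy as np,cv2
from plant import manip
def snap(c,fn):
    im=manip.grab_frame(c); cv2.imwrite('pics/'+fn,im[:,:,::-1]); return im
def ray(c,px,z):
    i=manip.camera_info(c);K=np.array(i['intrinsics']);V=np.array(i['view'])
    R,t=V[:3,:3],V[:3,3];o=-R.T@t;d=R.T@np.linalg.inv(K)@np.array([px[0],px[1],1.])
    return o+d*(z-o[2])/d[2]
def proj(c,p):
    i=manip.camera_info(c);K=np.array(i['intrinsics']);V=np.array(i['view'])
    q=K@(V[:3,:3]@np.array(p)+V[:3,3]);return q[:2]/q[2]
E
python3 - <<'E'
from h import *
np.set_printoptions(precision=4,suppress=True)
for c in['top','scene']:
    snap(c,c+'0.png')
    for n,z in[('large_handle',.12),('large_axis',.12),('small_handle',.086)]:
        for d in manip.tip_of(c,n)[:3]: print(c,n,d['conf'],d['centre'],ray(c,d['centre'],z))
o=manip.get_obs();print(o['time'],o['ee_pos'],o['orientation'],o['wrist_force'])
E
```

```text
top large_handle 0.89 [327.0, 126.9] [0.623  0.0845 0.12  ]
top large_handle 0.84 [203.7, 122.0] [0.6086 0.3908 0.12  ]
top large_handle 0.84 [265.9, 217.6] [0.3829 0.2088 0.12  ]
top large_axis 0.93 [243.9, 265.7] [0.266  0.2464 0.12  ]
top large_axis 0.81 [285.5, 156.0] [0.5389 0.1788 0.12  ]
top large_axis 0.75 [181.0, 165.0] [0.4935 0.4297 0.12  ]
top small_handle 0.68 [453.6, 162.3] [ 0.5707 -0.2393  0.086 ]
scene large_handle 0.96 [278.1, 216.2] [0.6104 0.0902 0.12  ]
scene large_handle 0.92 [346.8, 295.9] [0.6085 0.3913 0.12  ]
scene large_handle 0.78 [366.3, 203.5] [0.388  0.2109 0.12  ]
scene large_axis 0.88 [408.2, 187.9] [0.257  0.2451 0.12  ]
scene large_axis 0.84 [390.6, 279.9] [0.4918 0.4272 0.12  ]
scene large_axis 0.81 [309.2, 84.5] [ 0.2256 -0.2758  0.12  ]
scene small_handle 0.6 [231.7, 146.4] [ 0.5683 -0.2347  0.086 ]
0.4 [0.1506 0.5808 0.2225] [-3.1413 -0.      2.8878] [ 0.3759 -0.1049 -0.0343]
```

View pics/top0.png

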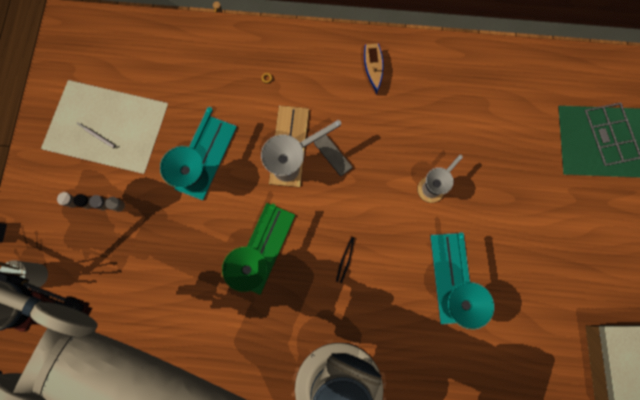

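View pics/scene0.png

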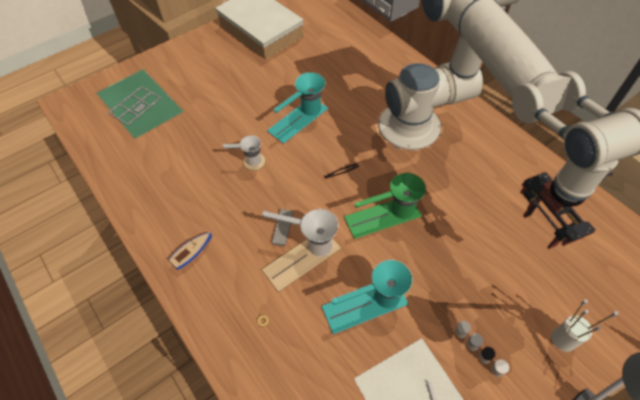

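The top view shows the steel funnel on the plywood board at about (283,157), with its handle running to (340,124). The green and turquoise ones are look-alikes. The small funnel is at (438,180). Next I'll measure the board direction.

Run:
```python
import cv2
a=cv2.imread('pics/top0.png')[95:200,245:365];cv2.imwrite('pics/top0z.png',cv2.resize(a,None,fx=5,fy=5,interpolation=cv2.INTER_CUBIC))
a=cv2.imread('pics/scene0.png')[195:295,250:350];cv2.imwrite('pics/scene0z.png',cv2.resize(a,None,fx=6,fy=6,interpolation=cv2.INTER_CUBIC))
```

```text
(no output)
```

View pics/top0z.png

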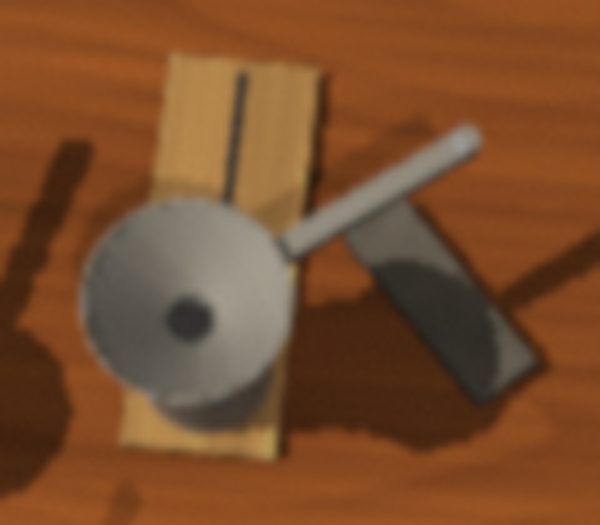

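View pics/scene0z.png

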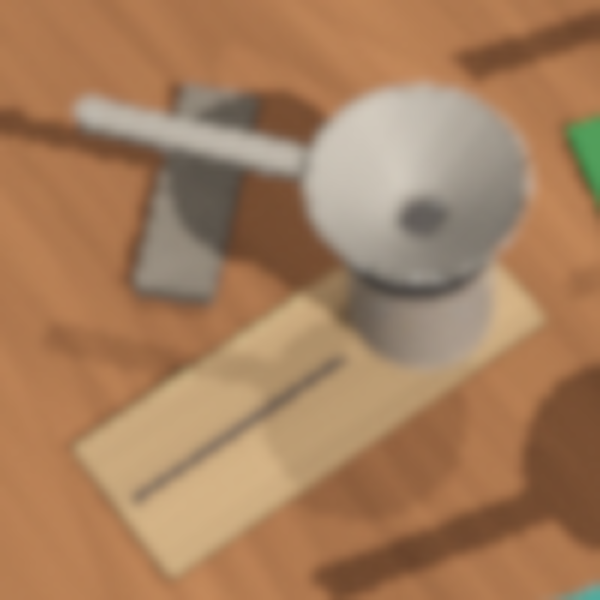

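Run:
```python
from h import *
np.set_printoptions(precision=4,suppress=True)
T=lambda p,z:ray('top',(245+(p[0]-2)/5,95+(p[1]-2)/5),z)
S=lambda p,z:ray('scene',(250+(p[0]-2.5)/6,195+(p[1]-2.5)/6),z)
def ang(a,b): d=b-a; return np.arctan2(d[1],d[0])
P=[T(p,.008) for p in[(170,53),(322,66),(280,458),(119,445)]]
print('topcorners',*P,'edges',ang(P[3],P[0]),ang(P[2],P[1]))
print('strip',ang(T((229,200),.008),T((242,75),.008)), T((242,75),.008))
Q=[S(p,.008) for p in[(73,448),(172,578),(545,320)]]
print('scene',*Q,'edge',ang(Q[2],Q[1]),ang(Q[1],Q[0]))
print('strip',ang(S((342,357),.008),S((137,498),.008)),S((137,498),.008))
print('rim',T((187,300),.13),S((416,192),.13))
for n,f,a,b in(('top',T,(292,245),(467,137)),('scene',S,(290,155),(85,108))):
  print('handle',n,f(a,.125),f(b,.125),ang(f(a,.125),f(b,.125)))
```

```text
topcorners [0.7185 0.2266 0.008 ] [0.7183 0.1419 0.008 ] [0.4939 0.1427 0.008 ] [0.4934 0.2289 0.008 ] edges -0.010617266476517742 -0.00366218076103929
strip 0.006615984495279076 [0.7091 0.1855 0.008 ]
scene [0.7183 0.1459 0.008 ] [0.7188 0.2295 0.008 ] [0.4968 0.232  0.008 ] edge -0.011001720185866721 -1.5762785893751634
strip -0.003343346898171174 [0.7088 0.1862 0.008 ]
rim [0.5385 0.1865 0.13  ] [0.544  0.1922 0.13  ]
handle top [0.5726 0.139  0.125 ] [0.6362 0.0584 0.125 ] -0.9030612042639381
handle scene [0.5762 0.1382 0.125 ] [0.6367 0.0582 0.125 ] -0.9231387993653383
```

```bash
python3 -m creep '{"delta_pos": [[0,0,0],[0,0,0],[0,0,0],[0,0,0],[0,0,0],[0,0,0]], "yaw": [0.13,0.13,0.13,0.13,0.13,0.02], "claw": [0,0,0,0,0,0]}'
cat > d.py <<'E'
import sys
from h import *
o=manip.get_obs();p=np.array(o['ee_pos']);r=o['orientation']
from scipy.spatial.transform import Rotation as Ro
R=Ro.from_euler('xyz',r).as_matrix();g=np.array([float(x) for x in sys.argv[1:4]])
print('t',o['time'],'p',p.round(4),'rpy',np.round(r,4),'f',np.round(o['wrist_force'],1),'open',o['opening'],'tool delta',(R.T@(g-p)).round(4), 'yawtool',round(np.angle(np.exp(1j*(r[2]-float(sys.argv[4])))),4))
E
python3 d.py .6146 .0869 .20 2.226
```

```text
time: 1.0
ee_pos: [0.1506, 0.5807, 0.2224]
orientation: [-3.141, 0.0, 2.192]
wrist_force: [-0.5, -0.4, -0.1]
opening: 1.001
t 1.0 p [0.1506 0.5807 0.2224] rpy [-3.1413e+00  2.0000e-04  2.1921e+00] f [-0.5 -0.4 -0.1] open 1.0011585044221625 tool delta [-0.6716  0.0898  0.0225] yawtool -0.0339
```

```bash
python3 -m creep '{"delta_pos": [[-0.048,0.0064,0],[-0.048,0.0064,0],[-0.048,0.0064,0],[-0.048,0.0064,0],[-0.048,0.0064,0],[-0.048,0.0064,0],[-0.048,0.0064,0],[-0.048,0.0064,0]], "yaw": [0,0,0,0,0,0,0,0], "claw": [0,0,0,0,0,0,0,0]}'; 
python3 d.py .6146 .0869 .20 2.226
```

```text
time: 1.8
ee_pos: [0.4231, 0.2963, 0.221]
orientation: [3.141, -0.0, 2.228]
wrist_force: [0.6, 0.0, 0.8]
opening: 0.997
t 1.8 p [0.4231 0.2963 0.221 ] rpy [ 3.1413e+00 -2.0000e-04  2.2283e+00] f [0.6 0.  0.8] open 0.9970856116574257 tool delta [-0.2827  0.0236  0.021 ] yawtool 0.0023
```

```bash
python3 -m creep '{"delta_pos": [[-0.048,0.004,0],[-0.048,0.004,0],[-0.048,0.004,0],[-0.048,0.004,0],[-0.048,0.004,0],[-0.042,0.004,0],[0,0,0]], "yaw": [0,0,0,0,0,0,0], "claw": [0,0,0,0,0,0,0]}'; 
python3 d.py .6146 .0869 .20 2.226
python3 - <<'E'
from h import *
np.set_printoptions(precision=4,suppress=True)
im=snap('wrist','w1.png')
for n in('large_handle','large_axis'):
  for d in manip.tip_of('wrist',n)[:3]: print(n,d['conf'],d['centre'],ray('wrist',d['centre'],.12))
print(proj('wrist',(.6146,.0869,.12)))
E
```

```text
time: 2.5
ee_pos: [0.6244, 0.0745, 0.2203]
orientation: [3.14, 0.001, 2.243]
wrist_force: [0.0, 0.5, -0.1]
opening: 1.0
t 2.5 p [0.6244 0.0745 0.2203] rpy [3.1401e+00 8.0000e-04 2.2433e+00] f [ 0.   0.5 -0.1] open 1.0003745089931235 tool delta [0.0159 0.     0.0203] yawtool 0.0173
large_handle 0.59 [319.1, 183.1] [0.6138 0.0883 0.12  ]
[318.1932 186.483 ]
```

View pics/w1.png

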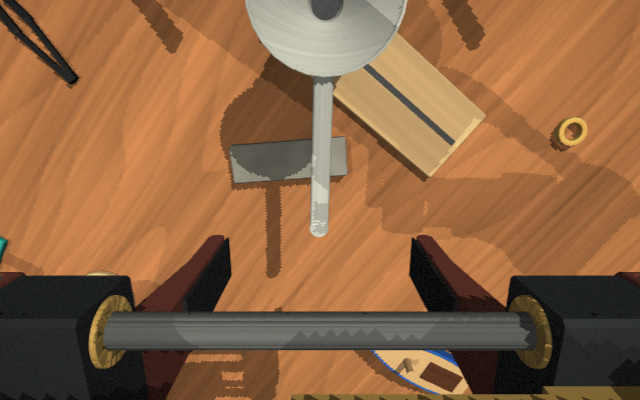

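The wrist view shows the handle centred between the jaws, from about (323,78) to the tip at (319,236), with the strip from (368,68) to (452,143). I'll refine the estimates from it.

Run:
```python
from h import *
np.set_printoptions(precision=4,suppress=True)
W=lambda p,z:ray('wrist',p,z)
a,b=W((323,80),.125),W((319,235),.125);print('handle',a,b,np.arctan2(*(b-a)[1::-1]))
a,b=W((368,68),.008),W((452,143),.008);print('strip',a,b,np.arctan2(*(b-a)[1::-1]))
print('corners',W((485,115),.008),W((430,178),.008))
print('rim L R',W((246,3),.13),W((407,3),.13), 'hole',W((327,5),.07))
```

```text
handle [0.57   0.1481 0.125 ] [0.6381 0.0584 0.125 ] -0.9217059362313178
strip [0.5943 0.1909 0.008 ] [0.7102 0.1897 0.008 ] -0.010079301533456726
corners [0.7167 0.2311 0.008 ] [0.7178 0.1484 0.008 ]
rim L R [0.503  0.1535 0.13  ] [0.5828 0.2174 0.13  ] hole [0.5359 0.1967 0.07  ]
```

```bash
python3 -m creep '{"delta_pos": [[0.016,0,0.03],[0,0,0.04],[0,0,0.03],[0,0,0.015],[0,0,0.003],[0,0,0],[0,0,0],[0,0,0]], "yaw": [0,0,0,0,0,0,0,0], "claw": [0,0,0,80,150,180,180,180]}' 5; 
python3 d.py .6146 .0875 .101 2.22
```

```text
time: 3.45
ee_pos: [0.6105, 0.1024, 0.1112]
orientation: [3.124, 0.006, 2.264]
wrist_force: [0.8, 0.2, 0.3]
opening: 0.584
t 3.45 p [0.6105 0.1024 0.1112] rpy [3.124  0.0062 2.2645] f [0.8 0.2 0.3] open 0.584074043142599 tool delta [-0.014  -0.0065  0.0101] yawtool 0.0445
```

```bash
python3 -m creep '{"delta_pos": [[-0.014,-0.006,0.005],[0,0,0.005],[0,0,0],[0,0,0]], "yaw": [0.04,0,0,0], "claw": [180,180,180,180]}' 5; 
python3 d.py .6146 .0875 .101 2.22
```

```text
time: 3.85
ee_pos: [0.6172, 0.0857, 0.1035]
orientation: [3.12, 0.008, 2.219]
wrist_force: [0.2, 0.6, 0.6]
opening: 0.294
t 3.85 p [0.6172 0.0857 0.1035] rpy [3.1196 0.0085 2.2193] f [0.2 0.6 0.6] open 0.2938127431481624 tool delta [ 0.0031 -0.001   0.0025] yawtool -0.0007
```

```bash
python3 -m creep '{"delta_pos": [[0.003,0.0125,0.001],[0.0006,0.0125,0],[0.0006,0.0125,0],[0.0006,0.0125,0]], "yaw": [-0.1,-0.1,-0.1,-0.1], "claw": [180,180,180,180]}' 5; 
python3 d.py .664 .187 .101 3.1356
```

```text
time: 4.25
ee_pos: [0.6485, 0.1235, 0.103]
orientation: [3.128, 0.015, 2.63]
wrist_force: [-0.3, -0.6, 0.3]
opening: 0.292
t 4.25 p [0.6485 0.1235 0.103 ] rpy [3.1278 0.0152 2.6298] f [-0.3 -0.6  0.3] open 0.2924275845697321 tool delta [0.0176 0.0629 0.0026] yawtool -0.5058
```

```bash
python3 -m creep '{"delta_pos": [[0.001,0.013,0.001],[0.0008,0.013,0],[0.0006,0.013,0],[0.0006,0.013,0]], "yaw": [-0.1,-0.1,-0.1,-0.1], "claw": [180,180,180,180]}' 5; 
python3 d.py .664 .187 .101 3.1356
python3 - <<'E'
from h import *
snap('wrist','w2.png')
E
```

```text
time: 4.65
ee_pos: [0.6647, 0.1732, 0.1018]
orientation: [3.137, 0.018, 3.045]
wrist_force: [-0.8, -0.4, -0.1]
opening: 0.293
t 4.65 p [0.6647 0.1732 0.1018] rpy [3.1375 0.0183 3.0453] f [-0.8 -0.4 -0.1] open 0.2927029638896552 tool delta [0.0021 0.0137 0.0008] yawtool -0.0903
```

View pics/w2.png

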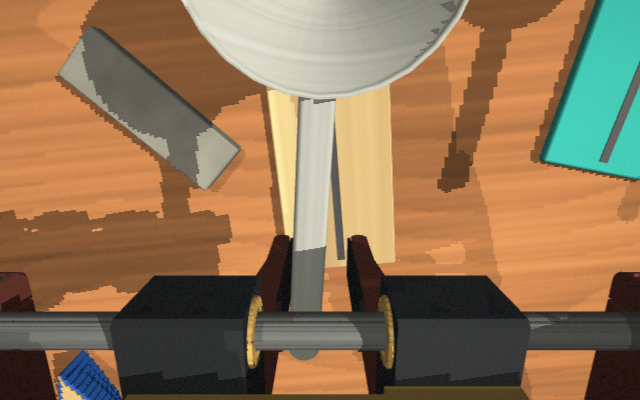

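The view shows the handle, about x 312, between the fingers and near the strip, which ends at about (342,258). I'll finish the arc and then close to centre it.

```bash
python3 -m creep '{"delta_pos": [[0.002,0.011,0],[0,0.003,0],[0,0,0]], "yaw": [-0.07,-0.02,0], "claw": [180,180,180]}' 5; 
python3 d.py .664 .187 .101 3.1356
```

```text
time: 5.0
ee_pos: [0.6637, 0.1895, 0.1013]
orientation: [3.139, 0.018, 3.14]
wrist_force: [0.2, -0.7, 0.8]
opening: 0.296
t 5.0 p [0.6637 0.1895 0.1013] rpy [3.1389 0.0181 3.1402] f [ 0.2 -0.7  0.8] open 0.29634720292301253 tool delta [-0.0003 -0.0025  0.0003] yawtool 0.0046
```

```bash
python3 -m creep '{"delta_pos": [[0,-0.0015,0],[0,0,0],[0,0,0],[0,0,0],[0,0,0]], "yaw": [0,0,0,0,0], "claw": [225,240,240,240,240]}' 6; 
python3 d.py .664 .187 .101 3.1356
python3 - <<'E'
from h import *
im=snap('wrist','w3.png'); t=snap('top','t3.png'); s=snap('scene','s3.png')
cv2.imwrite('pics/t3z.png',cv2.resize(t[95:200,245:365,::-1],None,fx=5,fy=5,interpolation=cv2.INTER_CUBIC))
E
```

```text
time: 5.5
ee_pos: [0.6638, 0.1861, 0.1013]
orientation: [3.138, 0.018, 3.133]
wrist_force: [-0.4, 0.6, -0.6]
opening: 0.16
t 5.5 p [0.6638 0.1861 0.1013] rpy [3.1385 0.018  3.1335] f [-0.4  0.6 -0.6] open 0.1603295079943048 tool delta [-0.0002  0.0009  0.0003] yawtool -0.0021
```

View pics/w3.png

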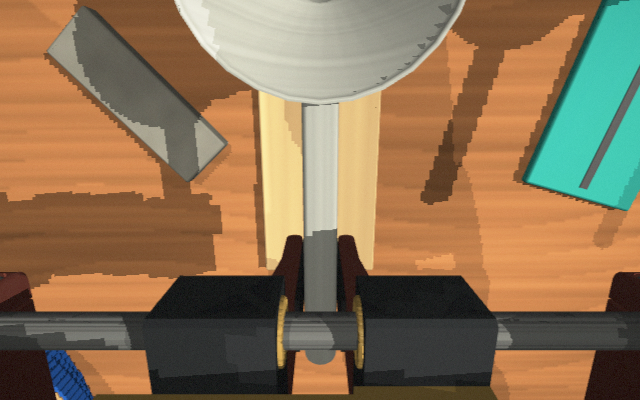

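View pics/t3z.png

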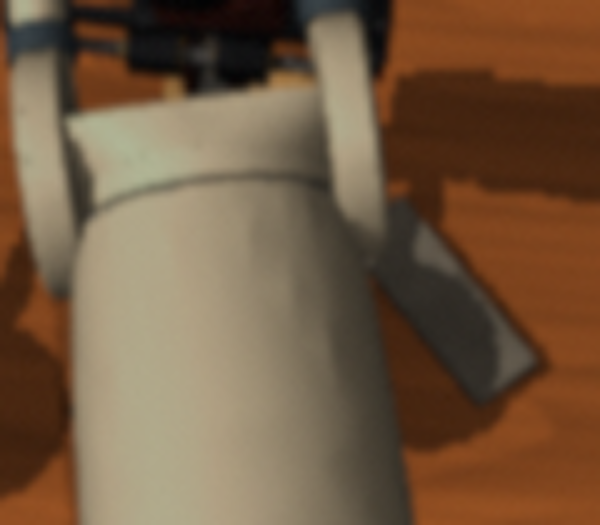

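The wrist view shows the handle gripped (320.5 at row 105, 320 at row 225). The board edges run from 259 and 381 at row 110 to 265 and 373 at row 262. The top view is blocked by the arm.

Run:
```python
from h import *
W=lambda p,z:ray('wrist',p,z)
def A(a,b): d=b-a; return round(float(np.arctan2(d[1],d[0])),4)
for n,a,b,z in(('hL',(302,105),(303.5,225),.125),('hR',(339,105),(337,225),.125),('bL',(259,110),(265,262),.008),('bR',(381,110),(373,262),.008)):
  a,b=W(a,z),W(b,z);print(n,a.round(4),b.round(4),A(a,b))
```

```text
hL [0.5927 0.1791 0.125 ] [0.6394 0.1786 0.125 ] -0.0111
hR [0.5928 0.1926 0.125 ] [0.6395 0.1921 0.125 ] -0.0123
bL [0.5982 0.1444 0.008 ] [0.712  0.1425 0.008 ] -0.0169
bR [0.599  0.2278 0.008 ] [0.713  0.2259 0.008 ] -0.0165
```

```bash
python3 -m creep '{"delta_pos": [[0,0,0],[0,0,0],[0,0,0],[0,0,0],[0,0,-0.03],[0,0,-0.04],[0,0,-0.04],[0,0,0]], "yaw": [0,0,0,0,0,0,0,0], "claw": [140,140,140,140,140,140,140,140]}'; 
python3 d.py .664 .187 .2 3.1356
python3 - <<'E'
from h import *
snap('wrist','w4.png')
E
```

```text
time: 6.45
ee_pos: [0.6605, 0.1853, 0.2123]
orientation: [3.141, 0.013, 3.133]
wrist_force: [-0.2, 0.2, 0.4]
opening: 0.452
t 6.45 p [0.6605 0.1853 0.2123] rpy [3.1406 0.0126 3.1335] f [-0.2  0.2  0.4] open 0.4524870172048729 tool delta [-0.0033  0.0017  0.0123] yawtool -0.0021
```

View pics/w4.png

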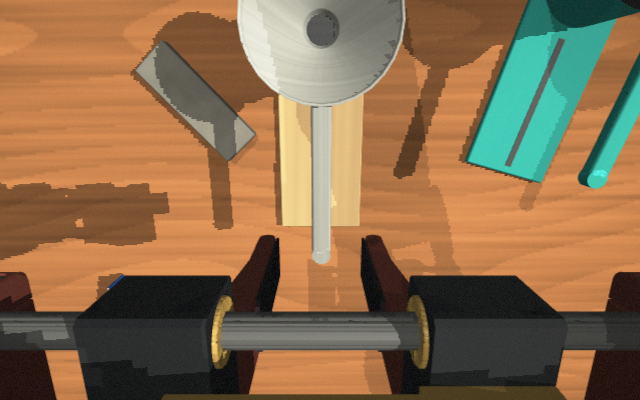

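The handle is released and clear. It runs from (321.5,107) to (321,256), and the board midline runs from (321.5,97) to (321,225), so they coincide. One last numeric check, including the small funnel.

Run:
```python
from h import *
W=lambda p,z:ray('wrist',p,z)
def A(a,b): d=b-a; return round(float(np.arctan2(d[1],d[0])),4)
for n,a,b,z in(('h',(321.5,110),(321,250),.125),('bL',(278.5,97),(282,225),.008),('bR',(364,97),(360,225),.008)):
  a,b=W(a,z),W(b,z);print(n,a.round(4),b.round(4),A(a,b))
im=snap('scene','s5.png')
a=cv2.imread('pics/scene0.png')[120:175,210:275].astype(int);b=im[120:175,210:275,::-1].astype(int)
print('small funnel diff',np.abs(a-b).max(), np.abs(a-b).mean())
```

```text
h [0.5937 0.186  0.125 ] [0.6935 0.1847 0.125 ] -0.0128
bL [0.5841 0.1451 0.008 ] [0.715  0.1434 0.008 ] -0.0132
bR [0.585  0.2277 0.008 ] [0.7159 0.2265 0.008 ] -0.0095
small funnel diff 144 34.21846153846154
```

View pics/s5.png

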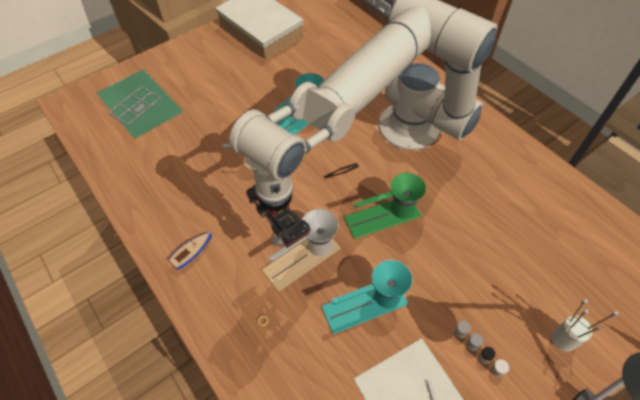

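The scene view shows the large handle over the board. The arm hides the small funnel, so I'll check it from the top camera.

Run:
```python
from h import *
t=snap('top','t5.png')
a=cv2.imread('pics/top0.png')[145:210,405:475];b=t[145:210,405:475,::-1]
cv2.imwrite('pics/sm.png',cv2.resize(np.hstack([a,b]),None,fx=5,fy=5))
```

```text
(no output)
```

View pics/sm.png

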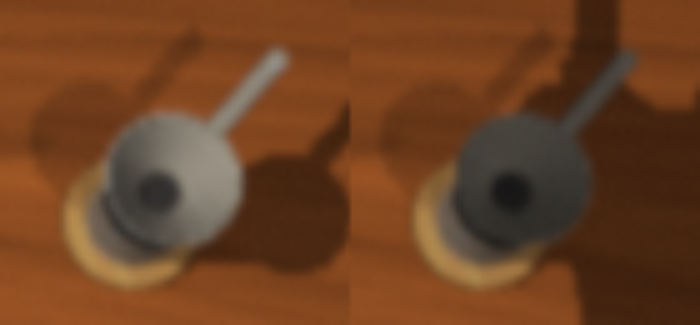

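The small funnel looks unchanged before and after; it is only shaded by the arm now.

```bash
python3 -c "
from plant import manip
print(manip.job_done(), manip.get_obs()['time'])"
```

```text
the job is handed in; nothing more can be done
the job is handed in; nothing more can be done
```

The larger funnel's handle now lies above its board, pointing along the dark strip, and the arm has let go. I swung it in with the fingers around the bar, closed lightly to centre it, then opened and lifted about 110 mm clear. The job was handed in at about 7 s.

**Alignment:** after release, the wrist camera put the handle at -0.013 rad and the two board edges at -0.013 and -0.010 rad. That leaves an error of only a few milliradians, and the handle is centred on the board to about 1 mm. By then the handle covered the strip, so I checked against the board's edges.

**Forces:** the wrist force stayed around 1 N or less in every reading I took.

**Smaller funnel:** it looks unmoved in the top view. An automatic before/after comparison in the scene view showed a large difference, but only because the arm was in front of the funnel there.

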